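Locate a sword-guard plate on dowels and end stop, then clamp it

ROBOT

A 6-joint arm with a two-finger parallel gripper is mounted at the origin on the work surface. World frame = base frame: x ahead of the robot, y to its left, z up, the work surface at z = 0. Lengths are in m, angles in rad, forces in N, time in s.
With the tool pointing down it reaches from about 0.35 to 0.975 m from the base axis. Payload 4.9 kg.
Tool frame: the origin (TCP) lies midway between the tips of the shut fingers; the grasp point (between the pads) lies 19 mm behind it; z points along the fingers, y is the line along which they close (so a half turn about z gives the same grasp; the last joint's range is limited). The gripper opens to 85 mm and grips with 20 to 120 N. Pads are 22 mm wide; open, the fingers measure 114 mm over their backs; the gripper's body (76 mm by 85 mm) begins 54 mm behind the grasp point. The pads swing forward as they close: fully open they stand 13 mm farther back than shut.
Start: joints at [1.017, 0.053, 1.613, -0, 1.476, -0.119], TCP at [0.263, 0.567, 0.231] pointing down, gripper open.
Joint ranges: [-3.01, 3.01], [-1.01, 2.22], [0.06, 2.58], [-1.02, 4.17], [0.09, 2.62], [-3.14, 3.14]. Speed limits (rad/s): [2.57, 2.57, 3.14, 3.14, 3.14, 3.14].

INTERFACE

Orientations are given as a rotation vector (axis times angle).
In Python, from station import ctrl gives the robot as it stands. The module is installed in compiled form; this text tells all that it offers.
- The arm moves only by the shell command python3 -m handwheel 'ROWS' [OPENING] [FORCE]. ROWS is JSON, a list of rows, each a list of 2 entries, a list of its own where there are three numbers: the shift along the tool's x, y, z in cm, then the turn, a rotation vector about the tool's x, y, z in rad. In form: [[[tx, ty, tz], [ax, ay, az]], ...]. A call has 1 to 5 rows; each row is the pose to reach, as a shift and turn from the pose commanded when the call began, along the tool's axes at that moment; what a row does not reach only later rows make up. A row lasts 1/8 s, in which the tool goes at most 62.5 mm and 10.7 degrees, less where a joint would pass 70% of its speed; a pose out of reach is approached as far as the arm can. A call with a gripper value outside its range is refused whole. OPENING is the gripper's target within -1 to 1 (shut at 1, half-way at 0, fully open at -1), set as the call begins (- or left out, the last holds). The fingers move at their own pace and stop on an object; FORCE is the grip in N (left out, the last holds). Time passes only in rows, so rows that repeat a pose let the fingers close. It gives the time, the measured TCP pose, the force, the opening and the grip force at its end, in the units of the state.
- ctrl.get_obs(): the state, without advancing time (a new reading comes with each control period).
- ctrl.get_image(name): name is "side" or "top" or "wrist"; returns the picture (384x512x3 uint8, blue, green, red); there is no depth.
- ctrl.calibration(name): a dict with "fx", "fy", "cx", "cy" (pixels), "k1" (the pictures are not rectified: a ray, as slopes to the right and down, at radius r is drawn at 1 + k1 r^2 times it, then the intrinsics apply), "R" (3x3) and "t" (3): a world point X has camera coordinates R X + t. Camera axes: x right, y down, z forward; pixel columns grow to the right and rows downward; lengths in m; the calibration is good to about 2 mm. A picture is of the moment at which its call begins: read the wrist's pose just before it. calibration takes no time and is no camera call; for the wrist camera it gives the pose at the moment of the call.
- ctrl.finish_job(): hands the job in; it is judged then, once.
Trained networks look in the newest picture that a camera, given by its name, has taken for a name from the list of things; names that differ only in an ending like _2 or _b are one class to them, and where a whole thing is asked for, a point or a joint stands for the part that bears it (a point fixed in the world has none). Each returns a list of dicts, best first, with "score" (0 to 1); they miss things now and then, are a little off and sometimes report something else, mostly with a low value. They report only what shows in the picture. A call takes as long as a camera call. They do not tell look-alikes from the thing itself.
- ctrl.look_for(camera, query): "position" ([column, row] in pixels, amid what is visible of it).
- ctrl.landmark_of(camera, query): "position" ([column, row] in pixels: a listed point, or the origin of a listed thing).
The state is a dict: "t": time; "q": joint angles; "dq": joint speeds; "effort": joint torques, N m; "tool_pos": TCP position; "tool_rot": TCP orientation; "contact_force": force on the tool from outside, world axes, zero at the start; "wrist_torque": the same for the moment, N m; "opening": finger opening in m; "grip_force": force on a finger pad.
Only numpy, scipy, OpenCV 4.12 (cv2) and the standard library are available. Lean on these libraries where they do the work, as an engineer would, in place of code of your own. Each camera call takes 0.05 s, during which the arm holds its last target. There are 200 camera calls.

TASK

Set the fixture plate that carries the round sword guard flat on the locating base, its long side towards the two dowels, and push it fully home, firmly against both dowels and the end stop at the same time, without banging it. Only then hold the spring clamp's lock tab squeezed in, slide the clamp up until its spring nose is pressed about half-way in by the plate, and let the tab go so that the clamp locks and the plate stays fully home. Never force the clamp forward with its tab not squeezed, and leave the other tools where they are.

Things in the scene. Friction and masses are not known exactly. Their poses are not given: they have to be found in the camera images.
- plate: the fixture plate: flat aluminium plate 64 (x) x 110 (y) x 12 mm, square-edged, about 0.65 kg (0.5 to 0.8); on its middle lies a dark round sword guard (diameter 58, 5 mm thick) held down by an upright knurled steel thumb nut. Loose on the bench. Origin: centre of its underside; z up; y along its length. A half turn makes no difference.
- plate_nut (a point): middle of the plate's thumb nut: a fixed steel cylinder of diameter 24 mm on the plate's centre, which reaches from 17 to 41 mm above the plate's underside (this point: 30 mm); good to lift, carry and push the plate by. It does not turn on the plate.
- fixture: the locating base: dark steel slab 150 (x) x 330 (y) x 22 mm, screwed down. Origin: centre of its underside; x points to the side of the dowels, y to the end stop. Bed top 22 mm above the bench. Its bed, dowels and stop are ground and oiled (friction about 0.25 on the plate). Along its y < 0 half runs the clamp's slide. Place and yaw vary.
- seat (a point): on the bed: where the centre of the plate's underside lies when the plate is fully home; base frame (11, 70, 22) mm, axes as the base. Home, the plate's +x long face touches both dowels and its +y end face the stop. It may lie either way round, with its length along the base's y.
- dowel_a: steel dowel, diameter 10, stands 16 mm out of the bed, at (48, 35) mm in the base frame; origin: its foot on the bed
- dowel_b: the second dowel, same size, at (48, 105) mm in the base frame; origin: its foot on the bed
- stop: end stop: dark steel block 34 x 24 mm, 18 mm high, with a steel button of diameter 10 that faces the base's -y; origin: on the bed below the button's face, at (11, 125) mm in the base frame; the button's axis is 7 mm above the bed
- clamp (a joint): travel of the spring clamp on its slide, m: 0 = fully back, grows towards the plate (+y of the base), to 0.095; starts at 0 to 0.03. With the tab squeezed it runs with 1 to 3 N of drag; with the tab out its lock holds about 30 N. With the plate home the nose just touches it at 0.080.
- clamp_grip (a point): grip point on the clamp, 66 mm above the bench, midway between a fixed thumb plate (base -x side) and the steel lock tab (+x side), two knurled upright plates 44 mm apart over their outer faces, 26 and 22 mm wide along y, from 42 to 74 mm above the bench, on the clamp's body (42 x 44 mm, top at 42 mm). Pinch them together across the base's x axis. The nose tip is 52 mm ahead (+y).
- lock_tab (a joint): how far the lock tab is squeezed towards the thumb plate, m: 0 = out, locked; 0.005 = fully in; the slide is free from 0.002. Spring: 10 N to begin, 15 N fully in. It springs back when let go. As it is let go the clamp may slip back 1 to 2 mm before the lock bites.
- nose_tip (a point): middle of the flat front end of the clamp's spring nose, a steel pin of diameter 9 whose axis is 7 mm above the bed and points to the stop button
- nose (a joint): how far the spring nose is pressed in, m: 0 = out, 0.008 = bottomed; half-way is 0.004. Spring: 2 N to begin, plus 0.7 N per mm (5 N half-way).
- whetstone: bystander: grey whetstone 100 x 46 mm on a wooden base 120 x 56 mm, 32 mm high in all; origin: centre of its underside, x along its length
- mallet: bystander: hammer 240 mm long, wooden handle, lying; x along the handle
- brush: bystander: bench brush 170 mm long, lying; x along the handle
- oil: bystander: small brown oil bottle, diameter 44 mm, 100 mm high, standing; origin: centre of its underside
- loupe: bystander: black eye loupe, diameter 38 mm, 28 mm high; origin: centre of its underside
- caliper: bystander: steel caliper 200 mm long, lying; y along its beam
- file_cup: bystander: steel cup of files, diameter 84 mm, files reach about 220 mm high; origin: centre of its underside
Mind the look-alikes: they are no part of the job. What is shaped like the plate but blue or purple is not meant.

How it is judged:
On the way, in this order (a step that is already met when the one before it is completed fails the run):
1. the plate is pushed firmly against both dowels and the end stop at the same time (at least 1 N on each), flat on the bed, the clamp's nose not yet on it (contact force between plate and dowel_a above 1 N and contact force between plate and dowel_b above 1 N and contact force between plate and stop above 1 N and value of joint nose below 0.001 m and x of plate in the frame of seat between -0.0015 and 0.0015 m and y of plate in the frame of seat between -0.0015 and 0.0015 m and z of plate in the frame of seat below 0.0015 m and angle between the y axis of plate and the y axis of fixture, either way round below 0.02 rad), for 0.2 s.
2. the clamp is slid up with its lock tab squeezed until the nose is pressed in by the plate (value of joint each of lock_tab, nose above 0.002 m), for 0.1 s.
At the end, for the whole second after the job is handed in: the plate lies at rest flat on the bed within 1.5 mm of its seat and within 0.02 rad of square to the base, pressed against the end stop by the clamp's nose (at least 1 N), the nose is pressed in 1.5 to 6.5 mm, and the lock tab is back out (under 1 mm) (x of plate in the frame of seat between -0.0015 and 0.0015 m and y of plate in the frame of seat between -0.0015 and 0.0015 m and z of plate in the frame of seat below 0.0015 m and angle between the y axis of plate and the y axis of fixture, either way round below 0.02 rad and contact force between plate and stop above 1 N and value of joint nose between 0.0015 and 0.0065 m and value of joint lock_tab below 0.001 m and linear speed of plate below 0.01 m/s); the robot touches nothing.
It fails at once if the plate is banged down or rammed against the locating base (over 80 N) (contact force between plate and fixture above 80 N).
It fails at once if the clamp is forced forward along its slide while its lock tab is not squeezed (value of joint lock_tab below 0.001 m and velocity of joint clamp above 0.015 m/s).
It fails at once if a bystander (whetstone, hammer, brush, oil bottle, loupe, caliper or file cup) is knocked away (over 20 mm) (distance of any of whetstone, mallet, brush, oil, loupe, caliper, file_cup from where it was at the start of the episode above 0.02 m).
It also fails if it takes over 72 s, if anything falls off the work surface, if the arm or the gripper's body presses on something with over 40 N, if the wrist force passes 120 N, or if a joint passes its speed limit or range.

## Working session

There is one attempt and no reset: what is moved stays moved. The work goes in short steps, Python scripts to look and compute and a shell command to move; the robot and the scene stay as the last step left them, time stands still between calls to the robot, and variables do not carry over. Pictures are saved under pics/ and viewed, at most 10 in all, crops included, and the job is handed in when it is done.

```bash
mkdir -p pics; cat > h.py <<'E'
import numpy as np,cv2
from scipy.spatial.transform import Rotation as Ro
from station import ctrl
def ray(cal,px):
    K=np.array([[cal['fx'],0,cal['cx']],[0,cal['fy'],cal['cy']],[0,0,1.]])
    p=cv2.undistortPoints(np.array([[px]],float),K,np.array([cal['k1'],0,0,0.]))[0,0]
    R=np.array(cal['R']);t=np.array(cal['t'])
    return -R.T@t, R.T@np.array([p[0],p[1],1])
def at_z(cam,px,z,cal=None):
    o,d=ray(cal or ctrl.calibration(cam),px); return o+d*(z-o[2])/d[2]
def proj(cal,X):
    K=np.array([[cal['fx'],0,cal['cx']],[0,cal['fy'],cal['cy']],[0,0,1.]])
    r,_=cv2.Rodrigues(np.array(cal['R'])); return cv2.projectPoints(np.array([X],float),r,np.array(cal['t'],float),K,np.array([cal['k1'],0,0,0.]))[0][0,0]
def totool(dw):
    return Ro.from_rotvec(ctrl.get_obs()['tool_rot']).inv().apply(dw)*100
E
python3 - <<'E'
from h import *
np.set_printoptions(precision=4,suppress=True)
a=ctrl.get_image('top');b=ctrl.get_image('side')
cv2.imwrite('pics/top.png',cv2.resize(a,(800,600)));cv2.imwrite('pics/side.png',cv2.resize(b,(800,600)))
H=dict(plate=0,plate_nut=.03,seat=.022,dowel_a=.022,dowel_b=.022,stop=.022,clamp_grip=.066,nose_tip=.029,fixture=0,oil=0,file_cup=0,loupe=0,whetstone=0)
for cam in('top','side'):
  for n,z in H.items():
    for r in ctrl.landmark_of(cam,n)[:3]:
      print(cam,n,round(r['score'],2),np.round(r['position'],1),at_z(cam,r['position'],z))
o=ctrl.get_obs();print(o)
E
```

```text
top plate 0.94 [275.8 242.2] [ 0.3469 -0.0877  0.    ]
top plate 0.71 [331.2 213.1] [ 0.4457 -0.2674  0.    ]
top plate 0.7 [345.2 260.7] [ 0.2912 -0.3163  0.    ]
top plate_nut 0.93 [332.7 210.3] [ 0.4536 -0.2664  0.03  ]
top plate_nut 0.84 [352.2 259.7] [ 0.2968 -0.3323  0.03  ]
top plate_nut 0.79 [277.5 242.9] [ 0.3457 -0.0911  0.03  ]
top seat 0.82 [185.4 183.1] [0.5289 0.2095 0.022 ]
top stop 0.54 [169.1 184.7] [0.5223 0.2623 0.022 ]
top clamp_grip 0.77 [238.5 165.9] [0.5833 0.0389 0.066 ]
top clamp_grip 0.18 [170.5 182. ] [0.5268 0.2504 0.066 ]
top fixture 0.92 [208.9 179.5] [0.545  0.1358 0.    ]
top fixture 0.29 [319.6 159. ] [ 0.6234 -0.2269  0.    ]
top fixture 0.23 [368.3 175.6] [ 0.573  -0.3914  0.    ]
top oil 0.76 [186.4 111.1] [0.7731 0.2202 0.    ]
top oil 0.74 [331.9 212.2] [ 0.4487 -0.2697  0.    ]
top file_cup 0.69 [377.  219.9] [ 0.4266 -0.4215  0.    ]
top loupe 0.55 [140.1 221.5] [0.4008 0.3572 0.    ]
top whetstone 0.69 [321.9 157.7] [ 0.628  -0.2346  0.    ]
side plate 0.89 [316.6 198.8] [ 0.3504 -0.0917  0.    ]
side plate 0.81 [332.3 164.7] [ 0.2827 -0.3233 
[... 976 characters left out ...]
]
side loupe 0.66 [251.9 151.2] [ 0.5756 -0.4152  0.    ]
side loupe 0.51 [306.8 303.7] [0.3952 0.3582 0.    ]
side whetstone 0.69 [232.  173.6] [ 0.631  -0.2381  0.    ]
side whetstone 0.32 [248.2 244.3] [0.5449 0.148  0.    ]
{'t': 1.4, 'q': array([ 1.017 ,  0.0527,  1.6129, -0.    ,  1.476 , -0.119 ]), 'dq': array([-0.0026, -0.0015,  0.0011,  0.0004, -0.0005, -0.0011]), 'effort': array([  0.0001, -39.3668, -37.0457,  -0.0001,   0.0005,  -0.    ]), 'tool_pos': array([0.2633, 0.5668, 0.2313]), 'tool_rot': array([ 0.6776,  3.0676, -0.0001]), 'contact_force': array([ 1.0469, -0.543 ,  0.8034]), 'wrist_torque': array([0.0045, 0.0633, 0.0272]), 'grip_force': 0.0, 'opening': 0.08539338894525086}
```

View pics/top.png

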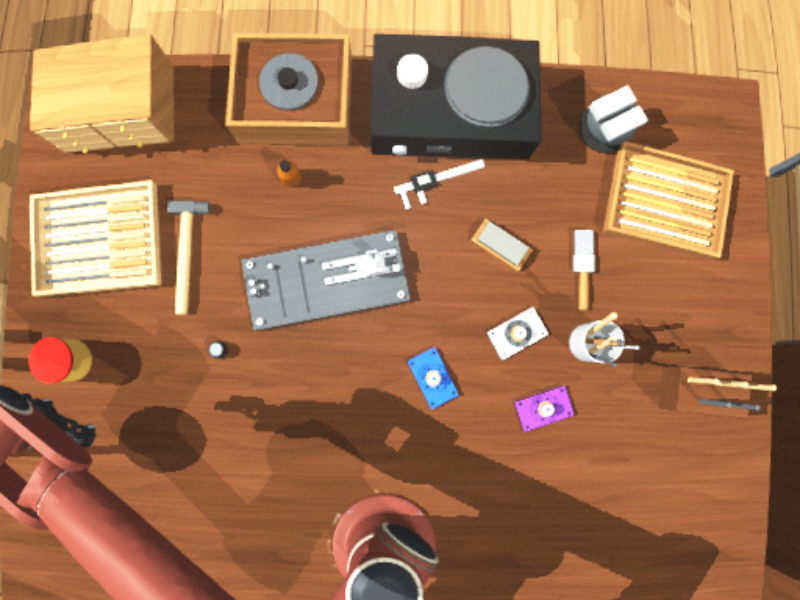

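View pics/side.png

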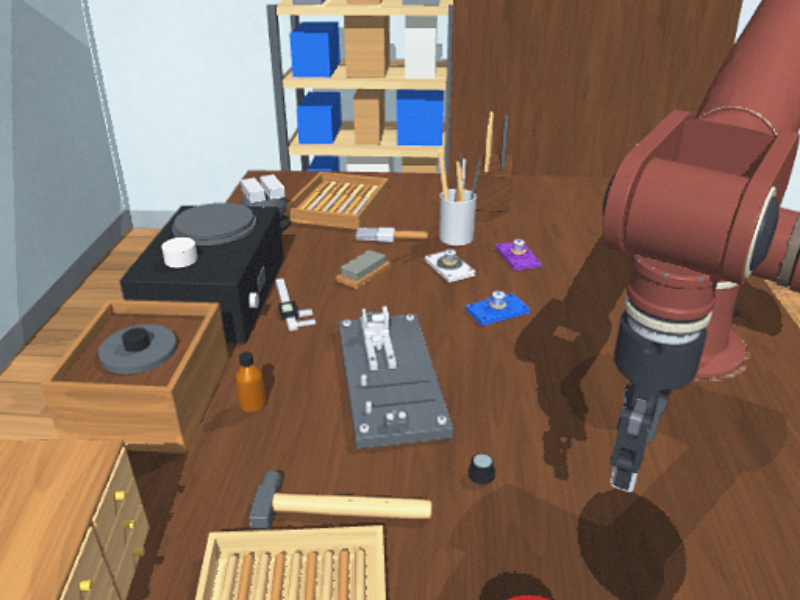

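The things that could be the plate, in the 800x600 top view: aluminium with a dark disc at (518,333), blue at (433,378), purple at (545,409). By the description it is the aluminium one, at about (0.453, -0.267). The base centre is near (0.546, 0.136), with the stop at its left (+y) end. I go over the base first.

```bash
python3 - <<'E'
from h import *
np.set_printoptions(precision=4,suppress=True)
a=ctrl.get_image('top');c=cv2.resize(a[185:280,245:385],None,fx=5,fy=5,interpolation=cv2.INTER_CUBIC)
cv2.imwrite('pics/crop.png',c)
o=ctrl.get_obs();c=ctrl.calibration('wrist');R=np.array(c['R']);t=np.array(c['t'])
T=Ro.from_rotvec(o['tool_rot']).as_matrix()
print('cam in tool',T.T@(-R.T@t-o['tool_pos']),'\n',T.T@R.T, c['fx'],c['cx'])
# camera over point P: pick tool yaw with tool y along angle 12deg
print(T)
print(totool(np.array([.50,.14,.40])-o['tool_pos']))
E
```

```text
cam in tool [ 0.0774  0.     -0.1419] 
 [[-0.0001 -0.9534 -0.3017]
 [ 1.      0.0001 -0.0006]
 [ 0.0006 -0.3017  0.9534]] 345.1988002789307 252.74602730167476
[[-0.907   0.4212 -0.    ]
 [ 0.4212  0.907  -0.    ]
 [ 0.     -0.     -1.    ]]
[-39.4492 -28.7401 -16.8713]
```

View pics/crop.png

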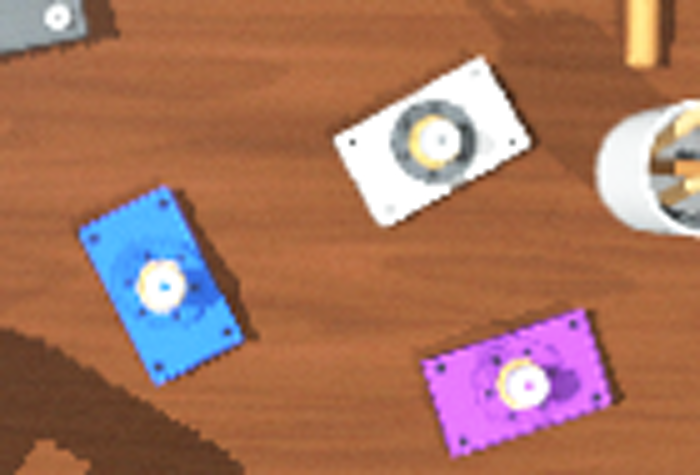

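The crop confirms it. The aluminium plate with the dark guard is at crop (433,142), next to the blue one (160,287) and the purple one (525,385). Moving over the base.

```bash
python3 -m handwheel '[[[-5.2,-2.9,-0.6],[0,0,0.18]],[[-10.4,-5.8,-1.2],[0,0,0.36]],[[-15.6,-8.7,-1.8],[0,0,0.54]],[[-20.8,-11.6,-2.4],[0,0,0.72]],[[-26,-14.5,-3],[0,0,0.9]]]' -1
python3 - <<'E'
from h import *
o=ctrl.get_obs();print(o['t'],o['tool_pos'],totool(np.array([.54,.18,.28])-o['tool_pos']))
E
```

```text
t: 2.08
tool_pos: [0.4389, 0.3242, 0.2618]
tool_rot: [1.951, 2.462, 0.001]
contact_force: [1.1, 0.4, 0.0]
opening: 0.0854
grip_force: 0.0
2.075 [0.43885944 0.32418238 0.26175241] [-16.34549283   6.55838101  -1.82262652]
```

```bash
python3 -m handwheel '[[[-5.4,2.2,-0.6],[0,0,0]],[[-10.8,4.4,-1.2],[0,0,0]],[[-16.2,6.6,-1.8],[0,0,0]],[[-16.2,6.6,-1.8],[0,0,0]],[[-16.2,6.6,-1.8],[0,0,0]]]'
python3 - <<'E'
from h import *
np.set_printoptions(precision=4,suppress=True)
o=ctrl.get_obs();cal=ctrl.calibration('wrist');im=ctrl.get_image('wrist');cv2.imwrite('pics/base.png',cv2.resize(im,(800,600)));cv2.imwrite('base_raw.png',im)
import pickle;pickle.dump(cal,open('cal_base.pkl','wb'))
print(o['t'],o['tool_pos'],o['tool_rot'],o['dq'])
H=dict(seat=.022,dowel_a=.022,stop=.022,clamp_grip=.066,nose_tip=.029,fixture=0)
for n,z in H.items():
    for r in ctrl.landmark_of('wrist',n)[:4]:
      print(n,round(r['score'],2),np.round(r['position'],1),at_z('wrist',r['position'],z,cal))
E
```

```text
t: 2.7
tool_pos: [0.5398, 0.1838, 0.2791]
tool_rot: [-1.945, -2.467, 0.0]
contact_force: [0.1, 0.3, -0.5]
opening: 0.0855
grip_force: 0.0
2.7 [0.5398 0.1838 0.2791] [-1.9446 -2.4665  0.0001] [ 0.0261 -0.0064  0.0094 -0.0019 -0.0007 -0.0011]
seat 0.93 [257.  126.9] [0.5383 0.2096 0.022 ]
dowel_a 0.53 [288.5 157. ] [0.5827 0.1841 0.022 ]
dowel_a 0.48 [294.9  96.7] [0.5716 0.2522 0.022 ]
dowel_a 0.45 [249.6 181.6] [0.5451 0.144  0.022 ]
stop 0.78 [259.7  80.5] [0.5291 0.2598 0.022 ]
stop 0.46 [247.8 180.9] [0.5428 0.1443 0.022 ]
stop 0.21 [288.3 160.9] [0.5837 0.1795 0.022 ]
clamp_grip 0.71 [255.5 279.9] [0.5771 0.0409 0.066 ]
clamp_grip 0.34 [260.7 231.9] [0.5682 0.1023 0.066 ]
nose_tip 0.44 [258.2 229.9] [0.5694 0.0879 0.029 ]
fixture 0.85 [246.9 178.3] [0.5421 0.1411 0.    ]
```

View pics/base.png

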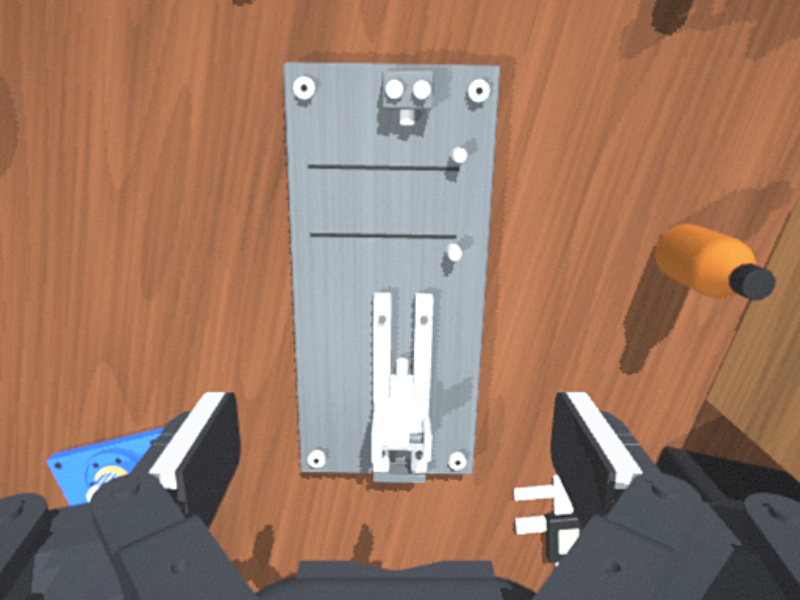

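The base is fully in view. The slab corners are at (286,63), (498,66), (471,472) and (301,472), the dowel tops at (459,155) and (454,252), the stop button at (407,118), the nose tip at (402,358) and the clamp around (402,415). I fit the base pose to these.

```bash
cat > fit.py <<'E'
from h import *
import pickle
from scipy.optimize import least_squares
np.set_printoptions(precision=4,suppress=True)
cal=pickle.load(open('cal_base.pkl','rb'))
pts=[((286,63),(-75,165,22)),((498,66),(75,165,22)),((471,472),(75,-165,22)),((301,472),(-75,-165,22)),
((459,154),(48,105,38)),((453.5,251),(48,35,38))]
P=np.array([np.array(a)/1.5625 for a,_ in pts])-0.18;M=np.array([b for _,b in pts])/1000
g=lambda v:np.c_[M[:,0]*np.cos(v[2])-M[:,1]*np.sin(v[2])+v[0],M[:,0]*np.sin(v[2])+M[:,1]*np.cos(v[2])+v[1],M[:,2]]
f=lambda v:(np.array([proj(cal,x) for x in g(v)])-P).ravel()
r=least_squares(f,[.546,.136,.2],x_scale=[.01,.01,.1]);v=r.x
print(v,f(v).reshape(-1,2))
fx=lambda X:np.array([X[0]*np.cos(v[2])-X[1]*np.sin(v[2])+v[0],X[0]*np.sin(v[2])+X[1]*np.cos(v[2])+v[1],X[2]])
inv=lambda W:Ro.from_rotvec([0,0,-v[2]]).apply(np.array(W)-[v[0],v[1],0])
if __name__=='__main__':
    np.save('fix.npy',v)
    print('seat',fx([.011,.07,.022]))
    for n,px,z in(('nose',(402,358),.029+.0045),('grip mid',(402,415),.07),('button',(407,122),.033)): print(n,inv(at_z('',np.array(px)/1.5625-.18,z,cal)))
    a=cv2.imread('base_raw.png'); cv2.imwrite('pics/clamp.png',cv2.resize(a[180:315,190:330],None,fx=4.4,fy=4.4,interpolation=cv2.INTER_CUBIC))
    o=ctrl.get_obs();print('togo plate',totool(np.array([.45,-.20,.25])-o['tool_pos']))
E
python3 fit.py
```

```text
[0.5452 0.1371 0.2205] [[-2.9106 -1.6828]
 [ 1.6618 -1.3533]
 [ 1.0239  1.864 ]
 [-0.7229  0.4231]
 [ 0.3221  0.4256]
 [ 0.7371  1.8302]]
seat [0.5407 0.2078 0.022 ]
nose [ 0.0113 -0.0501  0.0335]
grip mid [ 0.0115 -0.0793  0.07  ]
button [0.0115 0.1259 0.033 ]
togo plate [-35.2674 -17.7533   2.9276]
```

View pics/clamp.png

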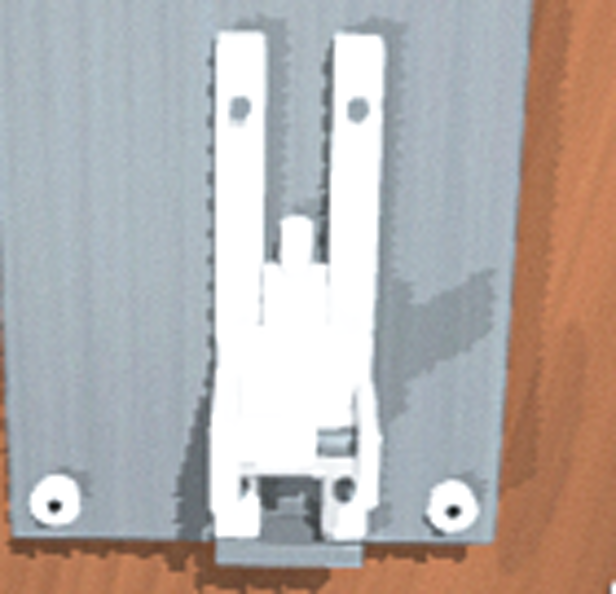

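```bash
python3 -m handwheel '[[[-5.4,-2.7,0.9],[0,0,-0.06]],[[-10.8,-5.4,1.8],[0,0,-0.12]],[[-16.2,-8.1,2.7],[0,0,-0.18]],[[-21.6,-10.8,3.6],[0,0,-0.24]],[[-27,-13.5,4.5],[0,0,-0.27]]]' && python3 -m handwheel '[[[-5.7,-1.2,0.9],[0,0,0]],[[-11,-2.4,1.8],[0,0,0]],[[-11,-2.4,1.8],[0,0,0]],[[-11,-2.4,1.8],[0,0,0]]]'
python3 - <<'E'
from h import *
np.set_printoptions(precision=4,suppress=True)
o=ctrl.get_obs();cal=ctrl.calibration('wrist');im=ctrl.get_image('wrist');cv2.imwrite('pics/plate.png',cv2.resize(im,(800,600)));cv2.imwrite('plate_raw.png',im)
import pickle;pickle.dump(cal,open('cal_plate.pkl','wb'))
T=Ro.from_rotvec(o['tool_rot']).as_matrix()
print(o['t'],o['tool_pos'],'yaw y',np.degrees(np.arctan2(T[1,1],T[0,1])))
for n,z in dict(plate_nut=.03,plate=0).items():
    for r in ctrl.landmark_of('wrist',n)[:4]:
      print(n,round(r['score'],2),np.round(r['position'],1),at_z('wrist',r['position'],z,cal))
E
```

```text
t: 3.68
tool_pos: [0.4713, -0.1117, 0.2343]
tool_rot: [1.591, 2.708, 0.0]
contact_force: [0.5, -0.6, 0.7]
opening: 0.0857
grip_force: 0.0
t: 4.18
tool_pos: [0.5042, -0.2176, 0.2162]
tool_rot: [-1.594, -2.706, -0.001]
contact_force: [0.1, -0.2, 0.3]
opening: 0.0858
grip_force: 0.0
4.175 [ 0.5042 -0.2176  0.2162] yaw y 29.004683322365192
plate_nut 0.59 [176.9 178. ] [ 0.4459 -0.2675  0.03  ]
plate_nut 0.58 [  8.6 157. ] [ 0.2929 -0.3279  0.03  ]
plate 0.71 [183.2 168.9] [ 0.4456 -0.2658  0.    ]
plate 0.68 [ 28.4 148.2] [ 0.2927 -0.3247  0.    ]
```

View pics/plate.png

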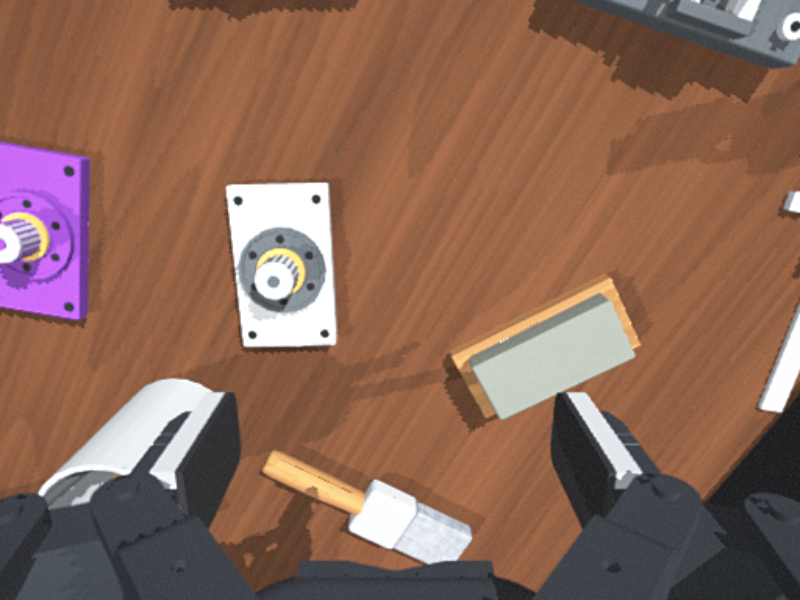

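The plate is at (283,266) with corners (227,185), (329,182), (336,346) and (243,350), and the nut top at (274,282). Purple is at far left and the whetstone at right. I fit the plate pose.

```bash
python3 - <<'E'
from h import *
import pickle
from scipy.optimize import least_squares
np.set_printoptions(precision=4,suppress=True)
cal=pickle.load(open('cal_plate.pkl','rb'))
px=[(227,185),(329,182),(336,346),(243,350)]
W=np.array([at_z('',np.array(p)/1.5625-.18,.012,cal)[:2] for p in px])
print(W.mean(0),np.linalg.norm(np.diff(W[[0,1,2,3,0]],axis=0),axis=1))
d=(W[0]+W[1]-W[2]-W[3])/2;print('plate yaw',np.degrees(np.arctan2(-d[0],d[1])))
nt=at_z('',np.array([274,282])/1.5625-.18,.041,cal);print('nut top',nt)
o=ctrl.get_obs();t=(np.r_[W.mean(0),0]*.5+nt*.5);t[2]=.07
print('go',t,totool(t-o['tool_pos']))
E
```

```text
[ 0.4463 -0.2661] [0.0647 0.112  0.065  0.1132]
plate yaw 29.32766378009975
nut top [ 0.4461 -0.2665  0.041 ]
go [ 0.4462 -0.2663  0.07  ] [-1.4694 -7.4887 14.6832]
```

```bash
python3 -m handwheel '[[[-0.6,-3,5],[0,0,0]],[[-1.2,-6,10],[0,0,0]],[[-1.5,-7.5,14],[0,0,0]],[[-1.5,-7.5,17],[0,0,0]],[[-1.5,-7.5,19.6],[0,0,0]]]' && python3 -m handwheel '[[[0,0,0],[0,0,0]],[[0,0,0],[0,0,0]]]' && python3 -m handwheel '[[[0,0,0],[0,0,0]],[[0,0,0],[0,0,0]],[[0,0,0],[0,0,0]],[[0,0,0],[0,0,0]],[[0,0,0],[0,0,0]]]' 1 60
```

```text
t: 4.95
tool_pos: [0.4458, -0.2667, 0.0196]
tool_rot: [1.593, 2.707, 0.0]
contact_force: [0.8, -0.9, -0.3]
opening: 0.0858
grip_force: 0.0
t: 5.2
tool_pos: [0.4469, -0.2677, 0.0218]
tool_rot: [1.592, 2.706, -0.0]
contact_force: [-0.6, -0.4, -0.3]
opening: 0.0853
grip_force: 0.0
t: 5.82
tool_pos: [0.4464, -0.2679, 0.021]
tool_rot: [1.594, 2.706, 0.001]
contact_force: [-0.2, 1.6, 4.1]
opening: 0.0217
grip_force: 58.8
```

```bash
python3 -m handwheel '[[[0,0,-1],[0,0,0]],[[0,0,-4],[0,0,0]],[[0,0,-9],[0,0,0]],[[0,0,-14],[0,0,0]],[[0,0,-14],[0,0,0]]]'
python3 - <<'E'
from h import *
v=np.load('fix.npy');np.set_printoptions(precision=4,suppress=True)
fx=lambda X:np.r_[Ro.from_rotvec([0,0,v[2]]).apply([X[0],X[1],0])[:2]+v[:2],X[2]]
o=ctrl.get_obs();T=Ro.from_rotvec(o['tool_rot']).as_matrix();a=np.arctan2(T[1,1],T[0,1])
print(o['contact_force'],'yaw',a,'turn about tool z',a-v[2])
print(totool(fx([.001,.060,.16])-o['tool_pos']))
E
```

```text
t: 6.45
tool_pos: [0.4478, -0.2694, 0.1648]
tool_rot: [1.59, 2.699, -0.003]
contact_force: [0.8, 0.1, -5.9]
opening: 0.0219
grip_force: 59.7
[ 0.8047  0.1492 -5.8952] yaw 0.5060039353392576 turn about tool z 0.2855192264934229
[36.569  30.0124  0.2676]
```

```bash
python3 -m handwheel '[[[3.5,2.9,0],[0,0,0.06]],[[8,6.6,0],[0,0,0.12]],[[12.5,10.3,0],[0,0,0.18]],[[17,14,0],[0,0,0.24]],[[21.5,17.7,0],[0,0,0.29]]]'
cat > togo.py <<'E'
from h import *
import sys
v=np.load('fix.npy');np.set_printoptions(precision=4,suppress=True)
fx=lambda X:np.r_[Ro.from_rotvec([0,0,v[2]]).apply([X[0],X[1],0])[:2]+v[:2],X[2]]
inv=lambda W:Ro.from_rotvec([0,0,-v[2]]).apply(np.array(W)-[v[0],v[1],0])
o=ctrl.get_obs();T=Ro.from_rotvec(o['tool_rot']).as_matrix();a=np.arctan2(T[1,1],T[0,1])
print('t',o['t'],'base xyz',inv(o['tool_pos']),'F base',Ro.from_rotvec([0,0,-v[2]]).apply(o['contact_force']),'turn',a-v[2],'tilt',T[:,2])
if len(sys.argv)>1: print('togo',totool(fx([float(x) for x in sys.argv[1:4]])-o['tool_pos']))
E
python3 togo.py .001 .06 .16
```

```text
t: 7.08
tool_pos: [0.4943, 0.0082, 0.1567]
tool_rot: [-1.969, -2.442, 0.005]
contact_force: [1.4, -0.3, -5.9]
opening: 0.022
grip_force: 59.8
t 7.075 base xyz [-0.0779 -0.1147  0.1567] F base [ 1.3442 -0.6306 -5.8781] turn -0.006459706061427123 tilt [-0.0055  0.0004 -1.    ]
togo [17.5225  7.7721 -0.3406]
```

```bash
python3 -m handwheel '[[[5,2.2,0],[0,0,0]],[[10,4.4,0],[0,0,0]],[[14.5,6.4,0],[0,0,0]],[[17.5,7.8,0],[0,0,0]],[[17.5,7.8,0],[0,0,0]]]'
python3 - <<'E'
from h import *
import pickle
cal=ctrl.calibration('wrist');im=ctrl.get_image('wrist');pickle.dump(cal,open('cal_held.pkl','wb'))
cv2.imwrite('pics/held.png',cv2.resize(im,(800,600)))
E
python3 togo.py .001 .06 .07
```

```text
t: 7.7
tool_pos: [0.5331, 0.1953, 0.1565]
tool_rot: [-1.963, -2.448, 0.008]
contact_force: [0.4, -0.9, -5.8]
opening: 0.0218
grip_force: 60.0
t 7.75 base xyz [0.0006 0.0582 0.1567] F base [-0.6388 -0.4197 -5.5591] turn -0.0025631449333668177 tilt [-0.006 -0.002 -1.   ]
togo [0.1895 0.0958 8.6678]
```

View pics/held.png

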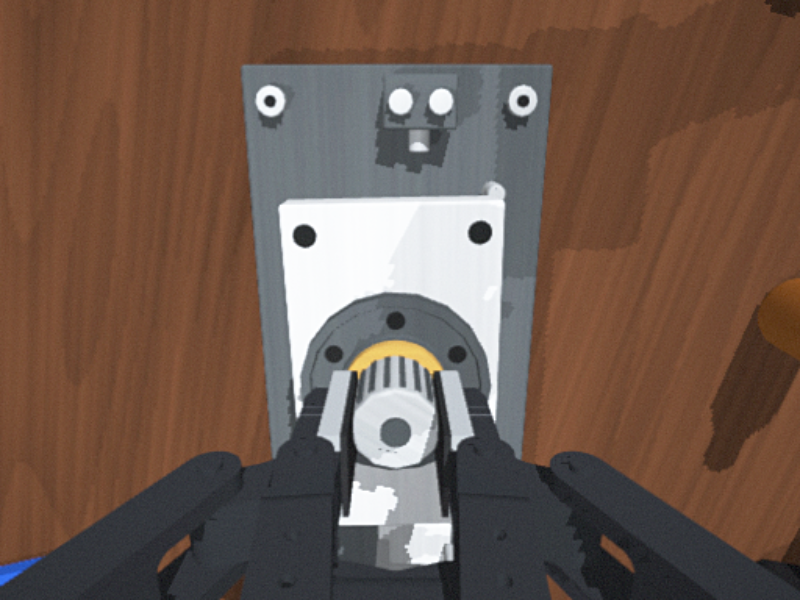

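The held plate is nearly square, about 1 degree off (front edge from (281,204) to (504,200), slab edge level). The stop button is at (419,140) and dowel b at (494,188). Lowering with a small turn.

```bash
python3 -m handwheel '[[[0.1,0.1,4],[0,0,0.015]],[[0.1,0.1,7.5],[0,0,0.015]],[[0.1,0.1,9.8],[0,0,0.015]],[[0.1,0.1,10.4],[0,0,0.015]],[[0.1,0.1,10.4],[0,0,0.015]]]' && python3 togo.py && python3 -m handwheel '[[[0,0,0.2],[0,0,0]],[[0,0,0.4],[0,0,0]],[[0,0,0.6],[0,0,0]]]' &&  python3 togo.py
```

```text
t: 8.38
tool_pos: [0.5354, 0.1942, 0.0557]
tool_rot: [-1.988, -2.432, 0.002]
contact_force: [0.8, 1.1, -5.3]
opening: 0.0221
grip_force: 59.8
t 8.375 base xyz [0.0029 0.0578 0.0557] F base [ 1.032   0.9255 -5.322 ] turn -0.0203636200265796 tilt [-0.0015 -0.0006 -1.    ]
t: 8.75
tool_pos: [0.5364, 0.1951, 0.0509]
tool_rot: [1.987, 2.433, 0.001]
contact_force: [-1.1, -0.3, -6.2]
opening: 0.0217
grip_force: 59.8
t 8.75 base xyz [0.004  0.0585 0.0509] F base [-1.1787 -0.0192 -6.1613] turn -0.01939939277536379 tilt [ 0.0011  0.0002 -1.    ]
```

```bash
python3 -m handwheel '[[[0,0,0.2],[0,0,0]],[[0,0,0.4],[0,0,0]],[[0,0,0.5],[0,0,0]],[[0,0,0.6],[0,0,0]],[[0,0,0.6],[0,0,0]]]' && python3 togo.py && python3 -m handwheel '[[[0,0,0.1],[0,0,0]],[[0,0,0.15],[0,0,0]],[[0,0,0.15],[0,0,0]]]' && python3 togo.py
```

```text
t: 9.38
tool_pos: [0.5359, 0.195, 0.0442]
tool_rot: [-1.987, -2.433, 0.0]
contact_force: [-0.1, -0.9, -6.1]
opening: 0.0218
grip_force: 59.8
t 9.375 base xyz [0.0035 0.0585 0.0442] F base [-0.25   -0.828  -6.0646] turn -0.019456365749959542 tilt [-0.0001 -0.     -1.    ]
t: 9.75
tool_pos: [0.5361, 0.195, 0.0431]
tool_rot: [1.987, 2.433, 0.0]
contact_force: [-0.9, -1.3, -4.1]
opening: 0.0221
grip_force: 60.3
t 9.75 base xyz [0.0038 0.0585 0.0431] F base [-1.1218 -1.0669 -4.1484] turn -0.01951287678037797 tilt [ 0.0004  0.0001 -1.    ]
```

```bash
python3 -m handwheel '[[[0,0,0.1],[0,0,0]],[[0,0.15,0.1],[0,0,0]],[[0,0.3,0.1],[0,0,0]],[[0,0.45,0.1],[0,0,0]],[[0,0.5,0.1],[0,0,0]]]' && python3 togo.py && python3 -m handwheel '[[[0,0.1,0],[0,0,0]],[[0,0.2,0],[0,0,0]],[[0,0.3,0],[0,0,0]],[[0,0.35,0],[0,0,0]]]' && python3 togo.py
```

```text
t: 10.38
tool_pos: [0.5416, 0.1962, 0.043]
tool_rot: [1.987, 2.433, 0.001]
contact_force: [-4.6, -0.5, 7.0]
opening: 0.0218
grip_force: 61.1
t 10.375 base xyz [0.0094 0.0585 0.043 ] F base [-4.5798  0.5543  6.9688] turn -0.01945799700069062 tilt [ 0.001   0.0003 -1.    ]
t: 10.88
tool_pos: [0.5439, 0.1967, 0.043]
tool_rot: [-1.986, -2.432, 0.003]
contact_force: [-9.1, -2.4, 10.3]
opening: 0.0218
grip_force: 61.8
t 10.875 base xyz [0.0117 0.0584 0.043 ] F base [-9.4336 -0.3195 10.3305] turn -0.0193354686093955 tilt [-0.0022 -0.0005 -1.    ]
```

```bash
python3 -m handwheel '[[[0.15,0.05,-0.05],[0,0,0]],[[0.3,0.1,-0.05],[0,0,0]],[[0.45,0.1,-0.05],[0,0,0]],[[0.6,0.1,-0.05],[0,0,0]],[[0.75,0.1,-0.05],[0,0,0]]]' && python3 togo.py && python3 -m handwheel '[[[0.1,0,0],[0,0,0]],[[0.2,0,0],[0,0,0]],[[0.3,0,0],[0,0,0]],[[0.4,0,0],[0,0,0]]]' && python3 togo.py
```

```text
t: 11.5
tool_pos: [0.543, 0.2012, 0.043]
tool_rot: [1.986, 2.432, -0.012]
contact_force: [-9.7, -12.6, 10.7]
opening: 0.0218
grip_force: 61.8
t 11.5 base xyz [0.0118 0.063  0.043 ] F base [-12.2314 -10.1351  10.6871] turn -0.019079712554176703 tilt [-0.0037 -0.0069 -1.    ]
t: 12.0
tool_pos: [0.5421, 0.205, 0.0431]
tool_rot: [1.986, 2.432, -0.012]
contact_force: [-9.3, -12.8, 11.1]
opening: 0.0218
grip_force: 61.9
t 12.0 base xyz [0.0118 0.0669 0.0431] F base [-11.8578 -10.4947  11.084 ] turn -0.019158107212983777 tilt [-0.0039 -0.0071 -1.    ]
```

```bash
python3 -m handwheel '[[[0.1,0,-0.05],[0,0,0]],[[0.2,0,-0.05],[0,0,0]],[[0.3,0,-0.05],[0,0,0]]]' && python3 togo.py && python3 -m handwheel '[[[0.1,0,0],[0,0,0]],[[0.2,0,0],[0,0,0]]]' && python3 togo.py
```

```text
t: 12.38
tool_pos: [0.5418, 0.2063, 0.0431]
tool_rot: [1.983, 2.431, -0.016]
contact_force: [-7.1, -19.8, 9.0]
opening: 0.0218
grip_force: 61.6
t 12.375 base xyz [0.0118 0.0683 0.0431] F base [-11.2608 -17.7881   9.0291] turn -0.018498758372223006 tilt [-0.0032 -0.0108 -0.9999]
t: 12.62
tool_pos: [0.5418, 0.2064, 0.0431]
tool_rot: [1.981, 2.429, -0.021]
contact_force: [-6.9, -26.4, 9.7]
opening: 0.0219
grip_force: 61.6
t 12.625 base xyz [0.0118 0.0683 0.0431] F base [-12.5611 -24.2781   9.6803] turn -0.01835122646505727 tilt [-0.0028 -0.0146 -0.9999]
```

```bash
python3 -c "
from h import *
print(ctrl.get_obs()['wrist_torque'])"; python3 -m handwheel '[[[-0.05,0.1,-0.05],[0,0,0]],[[-0.05,0.2,-0.05],[0,0,0]],[[-0.05,0.2,-0.05],[0,0,0]]]' - 25 && python3 togo.py;  python3 - <<'E'
from h import *
o=ctrl.get_obs();print(o['wrist_torque'])
cal=ctrl.calibration('wrist');im=ctrl.get_image('wrist')
cv2.imwrite('pics/home.png',cv2.resize(im,(800,600),interpolation=cv2.INTER_CUBIC))
E
```

```text
[-4.17022452  0.95586874 -0.06265221]
t: 13.0
tool_pos: [0.542, 0.2064, 0.0432]
tool_rot: [1.984, 2.432, -0.025]
contact_force: [-13.2, -24.1, 13.1]
opening: 0.0216
grip_force: 62.2
t 13.0 base xyz [0.0119 0.0683 0.0432] F base [-18.1632 -20.613   13.1443] turn -0.018654703549430385 tilt [-0.008  -0.0145 -0.9999]
[-3.80442066  1.85491471 -0.05095985]
```

View pics/home.png

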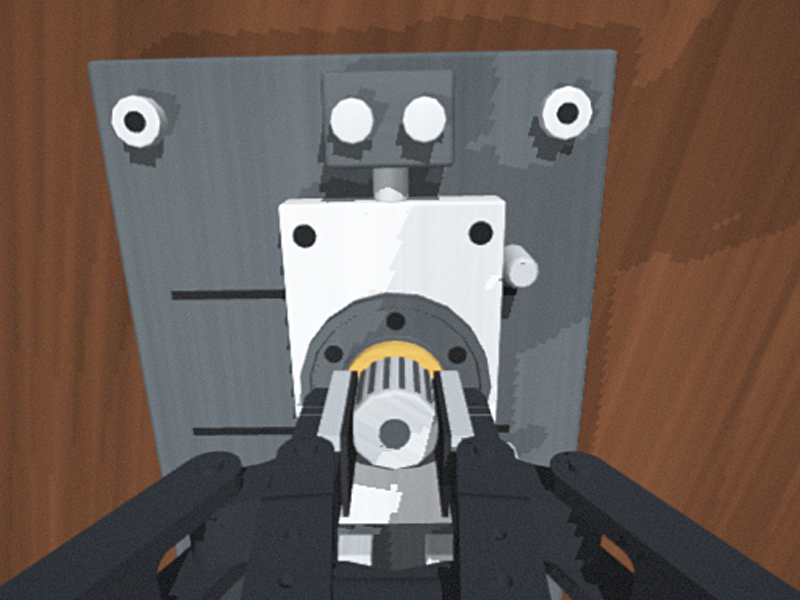

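The plate is square and home. The button touches its end at (390,195), the dowel its side at (508,265), and there is almost no yaw moment, so both dowels carry load. I hold briefly, unload and release.

```bash
python3 -m handwheel '[[[0,0.1,0],[0,0,0]],[[0,0.1,0],[0,0,0]],[[-0.15,-0.1,-0.03],[0,0,0]],[[-0.3,-0.25,-0.06],[0,0,0]],[[-0.3,-0.25,-0.06],[0,0,0]]]' && python3 togo.py && python3 -m handwheel '[[[0,0,0],[0,0,0]],[[0,0,0],[0,0,0]],[[0,0,0],[0,0,0]],[[0,0,0],[0,0,0]]]' -1 && python3 togo.py
```

```text
t: 13.68
tool_pos: [0.5418, 0.2062, 0.0432]
tool_rot: [1.986, 2.431, -0.01]
contact_force: [-3.1, -11.0, 1.1]
opening: 0.0215
grip_force: 60.5
t 13.675 base xyz [0.0118 0.0682 0.0432] F base [ -5.3842 -10.0158   1.1485] turn -0.019457120754957036 tilt [-0.0017 -0.0065 -1.    ]
t: 14.18
tool_pos: [0.5424, 0.2098, 0.0441]
tool_rot: [1.987, 2.433, 0.001]
contact_force: [-0.4, 1.2, 0.1]
opening: 0.0854
grip_force: 0.0
t 14.175 base xyz [0.0132 0.0716 0.0441] F base [-0.1271  1.3085  0.1347] turn -0.019206913665944902 tilt [ 0.0006  0.0003 -1.    ]
```

```bash
python3 -m handwheel '[[[0,0,-4],[0,0,0]],[[-2,0,-9],[0,0,0.02]],[[-6,0,-13],[0,0,0.02]],[[-11,-0.1,-15],[0,0,0.02]],[[-16,-0.2,-16],[0,0,0.02]]]' && python3 -m handwheel '[[[0,0,0],[0,0,0]],[[0,0,0],[0,0,0]]]'
python3 - <<'E'
from h import *
import pickle
cal=ctrl.calibration('wrist');im=ctrl.get_image('wrist');pickle.dump(cal,open('cal_cl.pkl','wb'))
cv2.imwrite('pics/cl.png',cv2.resize(im,(800,600),interpolation=cv2.INTER_CUBIC))
v=np.load('fix.npy');inv=lambda W:Ro.from_rotvec([0,0,-v[2]]).apply(np.array(W)-[v[0],v[1],0])
for n,z in dict(clamp_grip=.066,nose_tip=.029,dowel_a=.022,seat=.022).items():
    for r in ctrl.landmark_of('wrist',n)[:3]: print(n,round(r['score'],2),np.round(r['position'],1),inv(at_z('',r['position'],z,cal)))
E
python3 togo.py
```

```text
t: 14.8
tool_pos: [0.5732, 0.0513, 0.2063]
tool_rot: [2.008, 2.412, 0.004]
contact_force: [1.0, -0.0, -0.2]
opening: 0.0858
grip_force: 0.0
t: 15.05
tool_pos: [0.5719, 0.0528, 0.2036]
tool_rot: [-2.011, -2.412, -0.0]
contact_force: [0.2, -0.6, -0.2]
opening: 0.0855
grip_force: 0.0
clamp_grip 0.57 [260.7 192.4] [ 0.01343231 -0.10285192  0.066     ]
nose_tip 0.48 [258.4 130.2] [ 0.01370506 -0.05520139  0.029     ]
dowel_a 0.43 [292.5  17.6] [0.04615457 0.03824399 0.022     ]
t 15.3 base xyz [ 0.0076 -0.0875  0.2033] F base [ 0.304  -0.6289  0.192 ] turn -0.03783727470730583 tilt [-0.0009  0.0001 -1.    ]
```

View pics/cl.png

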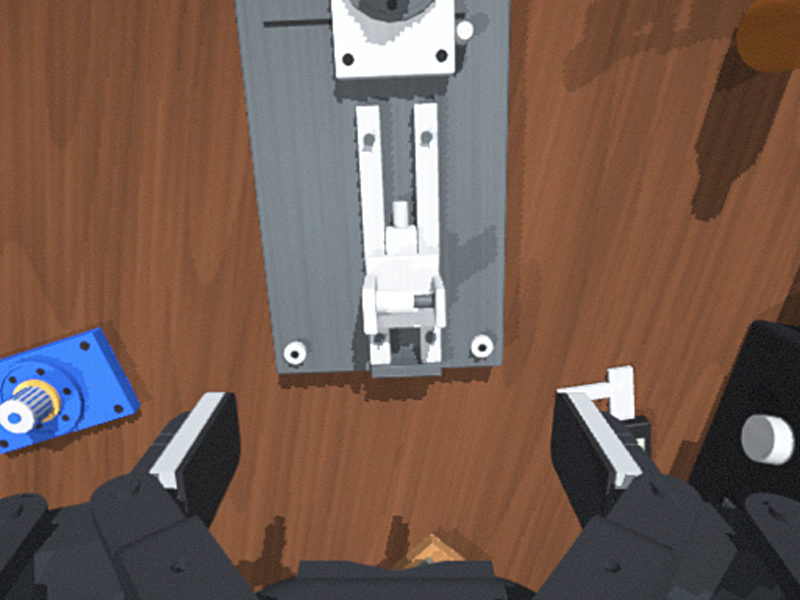

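The clamp is at (404,303), with the thumb plate at (369,305), the tab at (440,302) and the nose tip at (401,203). The plate is still seated. I move down onto the grip.

```bash
python3 togo.py .010 -.1025 .05 && python3 -m handwheel '[[[-0.5,0.1,4],[0,0,-0.038]],[[-1,0.2,8],[0,0,-0.038]],[[-1.5,0.3,11],[0,0,-0.038]],[[-1.5,0.3,11],[0,0,-0.038]]]' && python3 togo.py .010 -.1025 .05
```

```text
t 15.3 base xyz [ 0.0076 -0.0875  0.2033] F base [ 0.304  -0.6289  0.192 ] turn -0.03783727470730583 tilt [-0.0009  0.0001 -1.    ]
togo [-1.4992  0.3112 15.3334]
t: 15.8
tool_pos: [0.5753, 0.0387, 0.0905]
tool_rot: [-1.961, -2.447, 0.006]
contact_force: [0.3, -0.2, -0.0]
opening: 0.0853
grip_force: 0.0
t 15.8 base xyz [ 0.0078 -0.1026  0.0905] F base [ 0.2848 -0.2284 -0.019 ] turn -0.0008924187432912956 tilt [-0.0068  0.0004 -1.    ]
togo [0.0001 0.2457 4.0527]
```

```bash
python3 -m handwheel '[[[0,0.1,1.5],[0,0,0]],[[0,0.2,3],[0,0,0]],[[0,0.2,4],[0,0,0]],[[0,0.2,4],[0,0,0]]]' && python3 togo.py && python3 -m handwheel '[[[0,0,0],[0,0,0]],[[0,0,0],[0,0,0]],[[0,0,0],[0,0,0]],[[0,0,0],[0,0,0]],[[0,0,0],[0,0,0]]]' 1 35 && python3 togo.py
```

```text
t: 16.3
tool_pos: [0.579, 0.0387, 0.0528]
tool_rot: [-1.964, -2.45, 0.002]
contact_force: [0.5, 0.3, -0.1]
opening: 0.0852
grip_force: 0.0
t 16.3 base xyz [ 0.0114 -0.1034  0.0528] F base [ 0.4999  0.1448 -0.1089] turn -0.0014204308629658935 tilt [-0.002   0.0001 -1.    ]
t: 16.92
tool_pos: [0.5767, 0.0378, 0.0556]
tool_rot: [-1.961, -2.447, 0.011]
contact_force: [-18.7, -4.2, 18.2]
opening: 0.0376
grip_force: 35.3
t 16.925 base xyz [ 0.009  -0.1038  0.0556] F base [-19.1908   0.0301  18.1923] turn -0.0008602940195217845 tilt [-0.0092 -0.002  -1.    ]
```

```bash
python3 -m handwheel '[[[0,-0.25,-0.1],[0,0,0]],[[0,-0.5,-0.2],[0,0,0]],[[0,-0.5,-0.2],[0,0,0]]]' && python3 togo.py
```

```text
t: 17.3
tool_pos: [0.5762, 0.0376, 0.0561]
tool_rot: [1.964, 2.448, 0.005]
contact_force: [5.1, -0.0, -5.5]
opening: 0.0365
grip_force: 38.4
t 17.3 base xyz [ 0.0084 -0.1039  0.0561] F base [ 4.944  -1.1321 -5.4718] turn -0.0015895817022724412 tilt [ 0.0042  0.0004 -1.    ]
```

```bash
python3 -m handwheel '[[[0.4,0,0],[0,0,0]],[[1.2,0,0],[0,0,0]],[[2.2,0,0],[0,0,0]],[[3,0,0],[0,0,0]],[[3,0,0],[0,0,0]]]' && python3 togo.py && python3 -m handwheel '[[[0.8,0,0],[0,0,0]],[[1.8,0,0],[0,0,0]],[[2.4,0,0],[0,0,0]],[[2.7,0,0],[0,0,0]],[[2.7,0,0],[0,0,0]]]' && python3 togo.py
```

```text
t: 17.92
tool_pos: [0.5695, 0.0675, 0.0561]
tool_rot: [1.964, 2.45, 0.004]
contact_force: [5.2, 2.1, -4.5]
opening: 0.0367
grip_force: 38.7
t 17.925 base xyz [ 0.0084 -0.0732  0.0561] F base [ 5.5093  0.8972 -4.4552] turn -0.0011311676411804583 tilt [ 0.003   0.0011 -1.    ]
t: 18.55
tool_pos: [0.5637, 0.0934, 0.056]
tool_rot: [1.964, 2.449, 0.004]
contact_force: [6.0, 1.3, -5.8]
opening: 0.037
grip_force: 38.8
t 18.55 base xyz [ 0.0084 -0.0467  0.056 ] F base [ 6.1377 -0.0287 -5.7669] turn -0.0013748177984301835 tilt [ 0.0031  0.0006 -1.    ]
```

```bash
for i in 1; do python3 -m handwheel '[[[0.2,0,0],[0,0,0]],[[0.4,0,0],[0,0,0]],[[0.4,0,0],[0,0,0]]]' >/dev/null; python3 togo.py;  python3 -m handwheel '[[[0.2,0,0],[0,0,0]],[[0.2,0,0],[0,0,0]]]' >/dev/null; python3 togo.py; python3 -m handwheel '[[[0.2,0,0],[0,0,0]],[[0.2,0,0],[0,0,0]]]' >/dev/null; python3 togo.py; python3 -m handwheel '[[[0.2,0,0],[0,0,0]],[[0.2,0,0],[0,0,0]]]' >/dev/null; python3 togo.py; done
```

```text
t 18.925 base xyz [ 0.0084 -0.043   0.0561] F base [ 4.9612 -0.5724 -5.575 ] turn -0.001463645391494961 tilt [ 0.0032  0.0002 -1.    ]
t 19.175 base xyz [ 0.0084 -0.041   0.0561] F base [ 5.144  -0.9961 -5.7586] turn -0.0014030595436555215 tilt [ 0.0032  0.0002 -1.    ]
t 19.425 base xyz [ 0.0084 -0.039   0.056 ] F base [ 5.4854 -0.0368 -5.8506] turn -0.0014441056814785413 tilt [ 0.0031  0.0001 -1.    ]
t 19.675 base xyz [ 0.0084 -0.037   0.056 ] F base [ 5.3039 -0.8149 -5.8209] turn -0.0014530410277658057 tilt [ 0.0032  0.0001 -1.    ]
```

```bash
python3 -m handwheel '[[[0.1,0,0],[0,0,0]],[[0.1,0,0],[0,0,0]]]' >/dev/null; python3 togo.py;  python3 -m handwheel '[[[0.1,0,0],[0,0,0]],[[0.1,0,0],[0,0,0]]]' >/dev/null; python3 togo.py; python3 -m handwheel '[[[0.1,0,0],[0,0,0]],[[0.1,0,0],[0,0,0]]]' >/dev/null; python3 togo.py; python3 - <<'E'
from h import *
im=ctrl.get_image('wrist')
cv2.imwrite('pics/nose.png',cv2.resize(im,(800,600),interpolation=cv2.INTER_CUBIC))
E
```

```text
t 19.925 base xyz [ 0.0084 -0.0361  0.056 ] F base [ 5.2139 -0.7263 -5.7833] turn -0.001510360014973483 tilt [ 0.0031  0.0001 -1.    ]
t 20.175 base xyz [ 0.0084 -0.0353  0.056 ] F base [ 5.2149 -1.5424 -6.1739] turn -0.0013982203434018126 tilt [ 0.0033 -0.0004 -1.    ]
t 20.425 base xyz [ 0.0085 -0.0347  0.0561] F base [ 5.655  -3.1329 -5.5494] turn -0.0013188981793958443 tilt [ 0.0035 -0.0012 -1.    ]
```

View pics/nose.png

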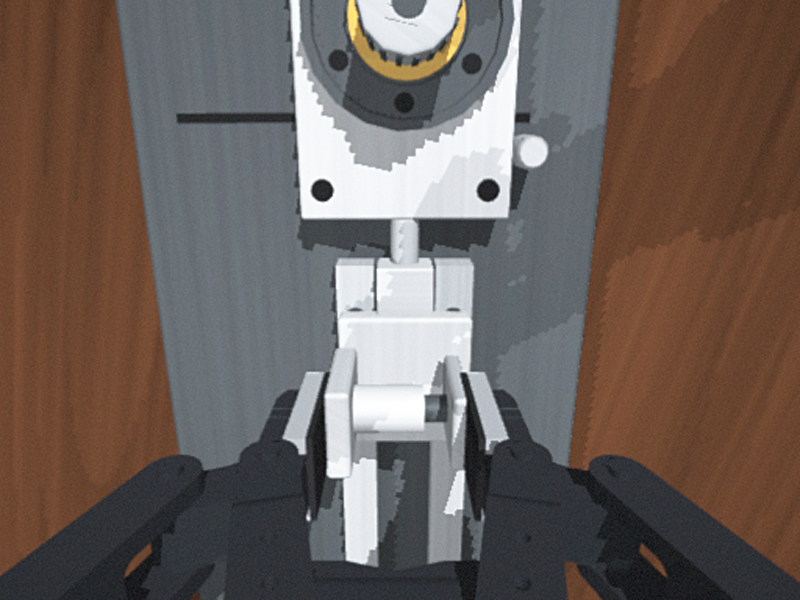

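The nose tip just meets the plate edge at (404,218), and the plate is still on the dowel at (520,152). I press about 5 mm more.

```bash
for k in 1; do python3 -m handwheel '[[[0.1,0,0],[0,0,0]],[[0.2,0,0],[0,0,0]],[[0.2,0,0],[0,0,0]]]' >/dev/null; python3 togo.py; python3 -m handwheel '[[[0.1,0,0],[0,0,0]],[[0.2,0,0],[0,0,0]],[[0.2,0,0],[0,0,0]]]' >/dev/null; python3 togo.py; done
```

```text
t 20.85 base xyz [ 0.0085 -0.0331  0.0561] F base [ 4.7841 -3.7799 -6.1849] turn -0.0012013671540436754 tilt [ 0.0036 -0.0019 -1.    ]
t 21.225 base xyz [ 0.0084 -0.0314  0.0561] F base [ 4.834  -4.8914 -5.9106] turn -0.0011775634201748875 tilt [ 0.0037 -0.0026 -1.    ]
```

```bash
python3 -m handwheel '[[[0.1,0,0],[0,0,0]],[[0.2,0,0],[0,0,0]],[[0.2,0,0],[0,0,0]],[[0.2,0,0],[0,0,0]]]' >/dev/null; python3 togo.py; python3 -m handwheel '[[[0,0,0],[0,0,0]],[[0,0,0],[0,0,0]],[[0,0,0],[0,0,0]],[[0,0,0],[0,0,0]]]' -1; python3 togo.py
```

```text
t 21.725 base xyz [ 0.0084 -0.0298  0.0561] F base [ 5.7722 -6.5211 -6.4878] turn -0.0011609062112142021 tilt [ 0.0038 -0.0032 -1.    ]
t: 22.22
tool_pos: [0.5582, 0.1117, 0.056]
tool_rot: [-1.965, -2.451, 0.001]
contact_force: [-1.3, -0.9, -0.0]
opening: 0.0851
grip_force: 0.0
t 22.225 base xyz [ 0.007  -0.0276  0.056 ] F base [-1.4311 -0.6383 -0.0467] turn -0.001353958268360017 tilt [-0.0006 -0.0001 -1.    ]
```

Released. I retreat straight up and measure the nose and seat.

```bash
python3 -m handwheel '[[[0,0,-3],[0,0,0]],[[0,0,-8],[0,0,0]],[[0,0,-13],[0,0,0]],[[3,0,-16],[0,0,0]],[[3,0,-16],[0,0,0]]]' && python3 -m handwheel '[[[0,0,0],[0,0,0]],[[0,0,0],[0,0,0]]]'
python3 - <<'E'
from h import *
v=np.load('fix.npy');inv=lambda W:Ro.from_rotvec([0,0,-v[2]]).apply(np.array(W)-[v[0],v[1],0])
cal=ctrl.calibration('wrist');im=ctrl.get_image('wrist')
for n,z in dict(clamp_grip=.066,nose_tip=.029,plate_nut=.052,plate=.022).items():
    for r in ctrl.landmark_of('wrist',n)[:2]: print(n,round(r['score'],2),np.round(r['position'],1),inv(at_z('',r['position'],z,cal)))
print(ctrl.get_obs()['contact_force'])
c=cv2.resize(im[40:280,160:360],None,fx=2.5,fy=2.5,interpolation=cv2.INTER_CUBIC)
cv2.imwrite('pics/final.png',c)
# gap between nose collar and plate edge along the pin: image column profile
E
```

```text
t: 22.85
tool_pos: [0.5532, 0.1423, 0.2198]
tool_rot: [1.96, 2.45, 0.007]
contact_force: [0.0, 0.0, -0.9]
opening: 0.0852
grip_force: 0.0
t: 23.1
tool_pos: [0.5509, 0.1403, 0.2135]
tool_rot: [-1.965, -2.448, 0.005]
contact_force: [0.2, 0.7, 0.1]
opening: 0.0854
grip_force: 0.0
clamp_grip 0.8 [258.1 209.8] [ 0.01002769 -0.03237888  0.066     ]
nose_tip 0.65 [258.9 150.5] [0.01108756 0.01415754 0.029     ]
nose_tip 0.24 [474.  126.7] [0.21347298 0.03675759 0.029     ]
plate_nut 0.89 [ 34. 320.] [-0.22683747 -0.16261853  0.052     ]
plate_nut 0.83 [260.5  92.4] [0.01196916 0.06868003 0.052     ]
plate 0.88 [259.8  90.4] [0.01184565 0.0694471  0.022     ]
plate 0.78 [ 52.9 303.2] [-0.22343517 -0.16337115  0.022     ]
[ 0.27687024 -0.41777627 -0.59856742]
```

```bash
python3 -c "
from station import ctrl
print(ctrl.finish_job())"
```

```text
the job is handed in; nothing more can be done
None
```

I handed the job in with the plate home against both dowels and the end stop, and the clamp slid up, let go and clear of the robot. By estimate the nose is pressed in 3 to 5.5 mm; I took no last look at the nose or tab because the ten pictures were used up, and the hand-in returned no verdict.

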